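Make the capsule drawer shut

TASK

The capsule drawer under the coffee machine will not shut, because something in it stands too tall to pass under the top of its box. Take out whatever is too tall and stand it upright on the stone worktop, put every capsule that is lying about on the worktop into the compartments this frees, dome up and flat on the drawer's floor, then push the drawer fully home until its catch snaps. Do not let what you take out topple, and leave the other egg cup and the espresso cup where they stand.

Things in the scene. Friction and masses are not known exactly. Their poses are not given: they have to be found in the camera images.
- capsule_unit: Pale bamboo box under the coffee machine, 206 mm wide (y), 370 mm deep (x), 62 mm high, fixed. Origin: middle of the bottom edge of its front face, on the worktop; x points into the box, z up. Its front is open and holds the drawer; the clear opening ends 53 mm above the worktop (48 mm above the drawer's floor). The coffee machine on it begins about 28 mm behind the front face and is 263 mm high.
- capsule_drawer (a joint): How far the drawer is pulled out toward the robot, m: 0 is fully home, 0.19 the stop. It runs along the box's x axis with about 1.5 N of friction; a sprung roller catch resists with up to about 8 N some 14 mm before home, then snaps and holds it home.
- drawer_front (a point): Middle of the outer face of the drawer's front, 30 mm above the worktop; push here along the box's +x. The front is 206 mm wide, 10 mm thick, 60 mm high at its sides and 44 mm high in a 70 mm wide finger notch in the middle.
- coffee_machine: Black coffee machine standing on the box, 354x118x263 mm; origin at the centre of its underside. Leave it.
- egg_cup: White porcelain egg cup, 49 mm in diameter at the rim, 57 mm high, narrow waist, 0.09 kg; origin at the centre of its foot, z up. May stand in the drawer or on the worktop.
- salt_shaker: Glass salt shaker with a grey top, 44 mm in diameter, 90 mm high, 0.1 kg; origin at the centre of its foot, z up. May stand in the drawer or on the worktop.
- spare_egg_cup: A second egg cup of the same size (49 mm in diameter, 57 mm high), always on the worktop; leave it. Origin at the centre of its foot.
- espresso_cup: Small white cup 58 mm in diameter, 49 mm high, with a handle (85 mm over all), on the worktop strip before the hob; leave it. Origin at the middle of its underside.
- milk_frother: Black milk frother jug, 107 mm in diameter, 192 mm high, behind the free worktop at the right of the box; leave it. Origin at the centre of its foot.
- capsule_1: Aluminium coffee capsule, dome up: flange 37 mm in diameter at its foot, 24 mm high, narrowing to about 28 mm near the top, 12 g (colours vary and mean nothing). Origin at the centre of its foot, z up. May stand in the drawer or on the worktop.
- capsule_2: Another capsule like capsule_1.
- capsule_3: Another capsule like capsule_1.
- capsule_4: Another capsule like capsule_1.
- capsule_5: Another capsule like capsule_1.
- capsule_6: Another capsule like capsule_1.
- compartment_1 (a point): Centre of the floor of one of the drawer's six compartments, which take one capsule each (two across, three deep; 1 and 2 next to the front, odd numbers at the left), 5 mm above the worktop; 49 mm (x) by 83 mm (y) inside, between ribs 7 mm high; the drawer's side and back walls rise 22 mm above its floor.
- compartment_2 (a point): The same for compartment 2.
- compartment_3 (a point): The same for compartment 3.
- compartment_4 (a point): The same for compartment 4.
- compartment_5 (a point): The same for compartment 5.
- compartment_6 (a point): The same for compartment 6.

How it is judged:
By the outcome, as a careful person would: the job done as asked, in the order asked, and still so for the second after the job is handed in, with the robot touching nothing.
It also fails if it takes over 72 s, if anything falls off the work surface, if the arm or the gripper's body presses on something with over 40 N, if the wrist force passes 120 N, or if a joint passes its speed limit or range.

ROBOT

A 7-joint arm with a two-finger parallel gripper is mounted at the origin on a cart in front of the work surface, level with it; the furniture and walls round the work are solid. World frame = base frame: x ahead of the robot, y to its left, z up, the work surface at z = 0. Lengths are in m, angles in rad, forces in N, time in s.
With the tool pointing down it reaches from about 0.425 to 0.875 m from the base axis. Payload 4.7 kg.
Tool frame: the origin (TCP) lies between the finger pads; the fingertips stand 19 mm ahead of it and the grasp point (between the pads) is the TCP (ctrl.tip_extent is the distance from the TCP to the fingertips, in m); z points along the fingers, y is the line along which they close (so a half turn about z gives the same grasp; the last joint's range is limited). The gripper opens to 87 mm and grips with 3 to 60 N. Pads are 19 mm wide; open, the fingers measure 117 mm over their backs; the gripper's body (75 mm by 190 mm) begins 51 mm behind the grasp point.
Start: joints at [1.253, 0.321, -0.07, 1.45, 0.023, 1.371, -0.057], TCP at [0.212, -0.615, 0.242] pointing down, gripper open.
Joint ranges: [-2.86, 2.86], [-0.3, 2.09], [-1.38, 1.24], [0.06, 2.45], [-1.56, 4.7], [0.09, 2.05], [-2.69, 2.69]. Speed limits (rad/s): [2.57, 2.57, 3.14, 3.14, 3.14, 3.14, 3.14].

INTERFACE

Orientations are given as a rotation vector (axis times angle).
In Python, from bench import ctrl gives the robot as it stands.
- The arm moves only by the shell command python3 -m crank 'ROWS' [OPENING] [FORCE]. ROWS is JSON, a list of rows, each an object of numbers: "tx", "ty", "tz": the shift along the tool's x, y, z in mm; "turn": the turn about the tool's z in units of 5 degrees (1.0 is 5 degrees). In form: [{"tx": .., "ty": .., "tz": .., "turn": ..}, ...]. A call has 1 to 5 rows; each row is the pose to reach, as a shift and turn from the pose commanded when the call began, along the tool's axes at that moment; what a row does not reach only later rows make up. A row lasts 1/8 s, in which the tool goes at most 62.5 mm and 10.7 degrees, less where a joint would pass 70% of its speed; a pose out of reach is approached as far as the arm can. A call with a gripper value outside its range is refused whole. OPENING is the finger opening in mm, from 0 to 87, set as the call begins (- or left out, the last holds). The fingers move at their own pace and stop on an object; FORCE is the grip in N (left out, the last holds). Time passes only in rows, so rows that repeat a pose let the fingers close. It gives the time, the measured TCP pose, the force, the opening and the grip force at its end, in the units of the state.
- ctrl.get_state(): the state, without advancing time (a new reading comes with each control period).
- ctrl.get_image(name): name is "scene" or "top" or "wrist"; returns (picture, depth): 384x512x3 uint8, red, green, blue; 384x512 float32, m along the optical axis (not along the pixel's ray), 0 where there is no reading.
- ctrl.camera_model(name): a dict with "intrinsics" (3x3 intrinsics, pixels), "origin" and "orientation" of the camera in the world. Camera axes: x right, y down, z forward; pixel columns grow to the right and rows downward; lengths in m; the calibration is good to about 2 mm. A picture is of the moment at which its call begins: read the wrist's pose just before it. camera_model takes no time and is no camera call; for the wrist camera it gives the pose at the moment of the call.
- ctrl.close_job(): hands the job in; it is judged then, once.
Trained networks look in the newest picture that a camera, given by its name, has taken for a name from the list of things; names that differ only in an ending like _2 or _b are one class to them, and where a whole thing is asked for, a point or a joint stands for the part that bears it (a point fixed in the world has none). Each returns a list of dicts, best first, with "confidence" (0 to 1); they miss things now and then, are a little off and sometimes report something else, mostly with a low value. They report only what shows in the picture. A call takes as long as a camera call.
- ctrl.recognise(camera, query): "xyz" ([x, y, z] in m, in world coordinates, good to about 4 mm: the middle of the surface that is visible of it).
- ctrl.mark_of(camera, query): "xyz" ([x, y, z] in m, in world coordinates, good to about 4 mm: a listed point, or the origin of a listed thing).
The state is a dict: "time": time; "joint_positions": joint angles; "qd": joint speeds; "joint_torque": joint torques, N m; "position": TCP position; "tool_rot": TCP orientation; "ft_force": force on the tool from outside, world axes, zero at the start; "torque": the same for the moment, N m; "grip_width": opening from 0.0 (shut) to 1.0 (fully open); "grip_force": force on a finger pad.
Only numpy, scipy, OpenCV 4.12 (cv2) and the standard library are available. Lean on these libraries where they do the work, as an engineer would, in place of code of your own. Each camera call takes 0.05 s, during which the arm holds its last target. There are 200 camera calls.

## Working session

There is one attempt and no reset: what is moved stays moved. The work goes in short steps, Python scripts to look and compute and a shell command to move; the robot and the scene stay as the last step left them, time stands still between calls to the robot, and variables do not carry over. Pictures are saved under pics/ and viewed, at most 10 in all, crops included, and the job is handed in when it is done.

```bash
ls; mkdir -p pics; cat > h.py <<'E'
import numpy as np, cv2
from scipy.spatial.transform import Rotation as R
from bench import ctrl
def save(cam,fn):
    p,d=ctrl.get_image(cam); cv2.imwrite(f'pics/{fn}.png',p[:,:,::-1]); return p,d
def pose():
    s=ctrl.get_state(); return np.array(s['position']),R.from_rotvec(s['tool_rot']),s
def cloud(cam,d):
    m=ctrl.camera_model(cam);K=np.array(m['intrinsics']);v,u=np.indices(d.shape)
    c=np.stack([(u-K[0,2])/K[0,0]*d,(v-K[1,2])/K[1,1]*d,d],-1)
    o=np.array(m['orientation']);r=R.from_rotvec(o).as_matrix() if o.size==3 else (o if o.shape==(3,3) else R.from_quat(o).as_matrix())
    return c@r.T+np.array(m['origin'])
E
python3 - <<'E'
from h import *
s=ctrl.get_state();print(s);print(ctrl.camera_model('top'))
print(R.from_rotvec(s['tool_rot']).as_matrix().round(3))
a,_=save('top','top1');b,_=save('scene','scene1')
for c in ['top','scene']:
  for q in ['capsule_unit','drawer_front','egg_cup','salt_shaker','espresso_cup','milk_frother','capsule_1','compartment_1','compartment_2','compartment_3','compartment_4','compartment_5','compartment_6','capsule_drawer']:
    print(c,q,[(np.round(x['xyz'],3).tolist() if 'xyz' in x else x,round(x['confidence'],2)) for x in ctrl.mark_of(c,q)])
E
```

```text
pics
{'time': 0.0, 'joint_positions': array([ 1.25310566,  0.32180418, -0.07009503,  1.4516792 ,  0.02257988,
        1.37080379, -0.05690065]), 'qd': array([ 4.86817261e-04, -9.50977507e-04, -8.87793915e-04, -1.37777307e-03,
       -8.53321684e-05,  7.47886260e-05,  3.78966830e-04]), 'joint_torque': array([-4.98379013e-04, -4.91291034e+01, -4.04067300e-01, -3.12537825e+01,
       -6.39946223e-02,  4.35722864e-02,  1.47108813e-04]), 'position': array([ 0.21152506, -0.61406621,  0.24047167]), 'tool_rot': array([-3.09661048e+00, -5.18535297e-01,  6.12537888e-04]), 'ft_force': array([-0.24023209, -0.22319929, -0.13808734]), 'torque': array([ 0.00993298, -0.0307432 ,  0.01041372]), 'grip_force': 0.0, 'grip_width': 1.002413287848671}
{'intrinsics': array([[371.8417432 ,   0.        , 252.96751709],
       [  0.        , 371.8417432 , 192.70833452],
       [  0.        ,   0.        ,   1.        ]]), 'origin': array([ 0.5410829 , -0.20536098,  0.99200115]), 'orientation': array([-2.18345082,  2.20777857, -0.04285866])}
[[ 0.945  0.326 -0.001]
 [ 0.326 -0.945  0.002]
 [-0.    -0.002 -1.   
[... 1289 characters left out ...]
0.0], 0.66), ([0.491, -0.03, 0.006], 0.6), ([0.545, 0.056, 0.01], 0.58)]
top compartment_5 [([0.443, 0.059, 0.002], 0.91), ([0.44, -0.025, 0.005], 0.84), ([0.496, 0.06, 0.009], 0.75), ([0.538, -0.036, -0.0], 0.66), ([0.491, -0.03, 0.006], 0.6), ([0.545, 0.056, 0.01], 0.58)]
top compartment_6 [([0.443, 0.059, 0.002], 0.91), ([0.44, -0.025, 0.005], 0.84), ([0.496, 0.06, 0.009], 0.75), ([0.538, -0.036, -0.0], 0.66), ([0.491, -0.03, 0.006], 0.6), ([0.545, 0.056, 0.01], 0.58)]Traceback (most recent call last):
  File "<stdin>", line 7, in <module>
ValueError: it knows: capsule, capsule_unit, coffee_machine, compartment, drawer_front, egg_cup, espresso_cup, milk_frother, salt_shaker, spare_egg_cup
```

View pics/top1.png

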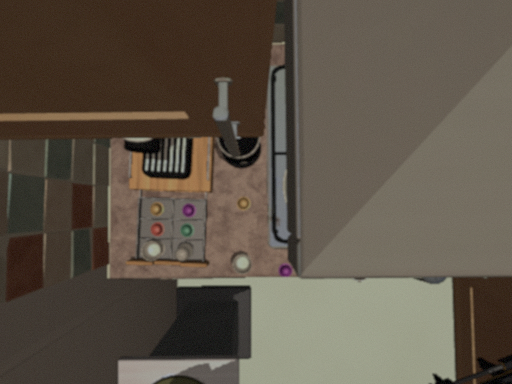

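View pics/scene1.png

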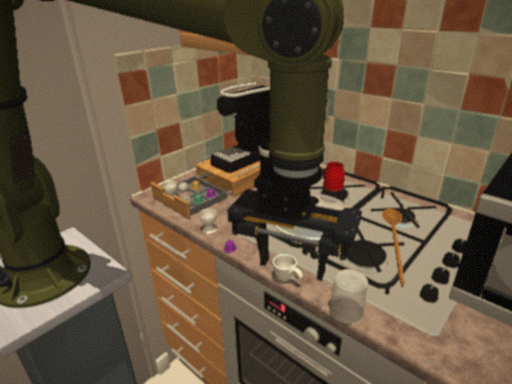

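```bash
python3 - <<'E'
from h import *
ctrl.get_image('scene')
for c in ['scene']:
  for q in ['egg_cup','salt_shaker','spare_egg_cup','espresso_cup','capsule','drawer_front','compartment']:
    print(c,q,[(np.round(x['xyz'],3).tolist(),round(x['confidence'],2)) for x in ctrl.mark_of(c,q)])
ctrl.get_image('top')
print([(np.round(x['xyz'],3).tolist(),round(x['confidence'],2)) for x in ctrl.mark_of('top','spare_egg_cup')])
E
```

```text
scene egg_cup [([0.441, 0.058, 0.001], 0.69), ([0.544, 0.053, 0.007], 0.24)]
scene salt_shaker [([0.437, -0.026, 0.005], 0.66)]
scene spare_egg_cup [([0.405, -0.175, -0.004], 0.62), ([0.494, 0.057, 0.004], 0.56)]
scene espresso_cup [([0.387, -0.477, 0.0], 0.71), ([0.545, 0.056, 0.004], 0.64)]
scene capsule [([0.486, -0.023, 0.006], 0.6), ([0.378, -0.282, 0.004], 0.56), ([0.546, 0.055, 0.008], 0.53), ([0.538, -0.032, 0.006], 0.48)]
scene drawer_front [([0.405, 0.019, 0.034], 0.58)]
scene compartment [([0.545, 0.051, 0.004], 0.91), ([0.438, 0.061, 0.008], 0.84), ([0.437, -0.025, 0.005], 0.73), ([0.488, -0.031, 0.005], 0.69), ([0.488, 0.054, 0.002], 0.62), ([0.543, -0.031, 0.005], 0.58), ([0.545, 0.054, 0.008], 0.53)]
[([0.404, -0.173, -0.0], 0.66)]
```

The top view shows six compartments. The egg cup is at (153,249) in compartment 1 and the shaker at (184,253) in compartment 2, both too tall. The other four hold capsules. The loose capsules are yellow (243,203) and purple (285,270). The spare egg cup is at (242,262), and the frother and hob are behind it. The scene view agrees, with the espresso cup at (285,268).

```bash
cat >> h.py <<'E'
def to(x,y,z,yaw=None):
    p,r,s=pose();d=r.inv().apply(np.array([x,y,z])-p)*1000
    X=r.as_matrix()[:,0];now=np.degrees(np.arctan2(X[1],X[0]));t=0 if yaw is None else -(yaw-now)/5
    print(f'to {x:.3f} {y:.3f} {z:.3f}: tx {d[0]:.0f} ty {d[1]:.0f} tz {d[2]:.0f} turn {t:.2f} |d|={np.linalg.norm(d):.0f} yaw now {now:.1f}')
E
python3 - <<'E'
from h import *
p,d=ctrl.get_image('top');c=cloud('top',d)
for u,v in [(400,100),(300,200),(296,270),(60,60),(20,125),(230,215),(225,240),(262,215),(270,255),(235,90),(205,100)]: print(u,v,c[v,u].round(3),p[v,u])
print('row215 ', [(u,c[215,u,1].round(3),c[215,u,2].round(3),p[215,u].tolist()) for u in range(255,292,4)])
to(0.45,0.015,0.30,-2.8)
to(0.45,-0.03,0.30,-2.8)
print(ctrl.camera_model('wrist'))
E
```

```text
400 100 [ 0.586 -0.266  0.84 ] [105  97  86]
300 200 [ 0.546 -0.228  0.802] [91 86 80]
296 270 [ 0.51  -0.226  0.798] [57 53 46]
60 60 [ 0.652 -0.063  0.725] [56 39 24]
20 125 [0.644 0.071 0.559] [61 44 31]
230 215 [ 0.527 -0.138  0.   ] [123 101  88]
225 240 [ 0.461 -0.124 -0.002] [123 101  87]
262 215 [ 0.526 -0.223 -0.001] [104  86  72]
270 255 [ 0.42  -0.243 -0.001] [123 102  87]
235 90 [ 0.643 -0.189  0.679] [66 45 32]
205 100 [ 0.643 -0.16   0.651] [64 46 34]
row215  [(255, np.float64(-0.204), np.float64(-0.003), [128, 106, 90]), (259, np.float64(-0.215), np.float64(-0.001), [111, 91, 79]), (263, np.float64(-0.226), np.float64(-0.002), [110, 87, 79]), (267, np.float64(-0.236), np.float64(0.005), [102, 86, 76]), (271, np.float64(-0.245), np.float64(0.041), [84, 82, 80]), (275, np.float64(-0.255), np.float64(0.041), [54, 50, 52]), (279, np.float64(-0.267), np.float64(0.012), [119, 122, 126]), (283, np.float64(-0.278), np.float64(0.009), [116, 121, 125]), (287, np.float64(-0.226), np.float64(0.754), [74, 75, 74]), (291, np.float64(-0.226), np.float64(0.78), [46, 42, 36])]
to 0.450 0.015 0.300: tx 430 ty -518 tz -58 turn 4.36 |d|=676 yaw now 19.0
to 0.450 -0.030 0.300: tx 416 ty -475 tz -58 turn 4.36 |d|=634 yaw now 19.0
{'intrinsics': array([[272.55779548,   0.        , 254.08897192],
       [  0.        , 272.55779548, 196.14420243],
       [  0.        ,   0.        ,   1.        ]]), 'origin': array([ 0.28475278, -0.58916919,  0.38443173]), 'orientation': array([ 2.36096583, -1.68237384, -0.23954965])}
```

```bash
python3 -m crank '[{"tx":40,"ty":-47,"tz":-6,"turn":1},{"tx":83,"ty":-95,"tz":-12,"turn":3},{"tx":125,"ty":-142,"tz":-18,"turn":4.36},{"tx":166,"ty":-190,"tz":-30,"turn":4.36},{"tx":208,"ty":-237,"tz":-58,"turn":4.36}]' 60 20
python3 - <<'E'
from h import *
to(.45,-.03,.3,-2.8)
E
```

```text
time: 1.92
position: [0.3274, -0.3296, 0.295]
tool_rot: [-3.14, 0.076, 0.002]
ft_force: [1.5, -0.9, 1.1]
grip_width: 0.695
grip_force: 0.0
to 0.450 -0.030 0.300: tx 108 ty -305 tz -5 turn 0.01 |d|=324 yaw now -2.8
```

```bash
python3 -m crank '[{"tx":20,"ty":-58,"tz":-1},{"tx":40,"ty":-115,"tz":-2},{"tx":60,"ty":-173,"tz":-3},{"tx":80,"ty":-230,"tz":-4},{"tx":100,"ty":-285,"tz":-5}]'
python3 -m crank '[{"tx":8,"ty":-20},{"tx":8,"ty":-20}]'
python3 - <<'E'
from h import *
p,d=save('wrist','w1');c=cloud('wrist',d)
print(pose()[0])
for q in ['egg_cup','salt_shaker','spare_egg_cup','capsule','drawer_front','compartment','capsule_unit']:
    print(q,[(np.round(x['xyz'],3).tolist(),round(x['confidence'],2)) for x in ctrl.mark_of('wrist',q)])
np.save('c1.npy',c)
E
```

```text
[ 0.33309986 -0.32304325  0.29949263]
egg_cup []
salt_shaker [([0.44, -0.024, 0.002], 0.63)]
spare_egg_cup [([0.402, -0.171, -0.002], 0.56)]
capsule [([0.487, -0.025, 0.006], 0.97), ([0.539, -0.031, 0.006], 0.79), ([0.38, -0.285, 0.002], 0.73), ([0.557, -0.171, -0.001], 0.68), ([0.489, -0.027, 0.008], 0.53), ([0.404, 0.021, 0.034], 0.37)]
drawer_front [([0.404, 0.023, 0.034], 0.83)]
compartment [([0.545, -0.031, 0.007], 0.89), ([0.437, -0.023, 0.002], 0.79), ([0.489, -0.028, 0.008], 0.63)]
capsule_unit []$[0]: bad value
$[0]: bad value
```

View pics/w1.png

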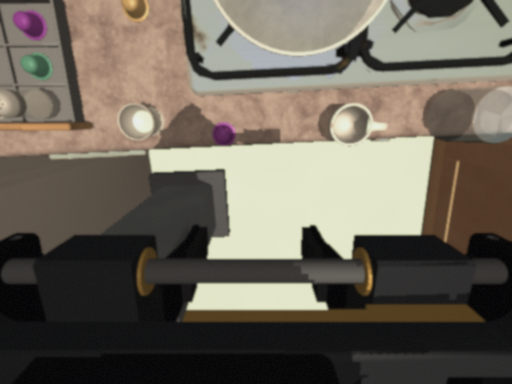

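The wrist view from (0.33,-0.32) shows the purple capsule (223,133), spare egg cup (139,122), espresso cup (353,123), yellow capsule (134,8) and shaker (40,103), all agreeing with the top camera. The move was refused because rows need every field, so I'll repeat it with them.

```bash
python3 -m crank '[{"tx":20,"ty":-58,"tz":-1,"turn":0},{"tx":40,"ty":-115,"tz":-2,"turn":0},{"tx":60,"ty":-173,"tz":-3,"turn":0},{"tx":80,"ty":-230,"tz":-4,"turn":0},{"tx":98,"ty":-285,"tz":-5,"turn":0}]'
python3 -m crank '[{"tx":6,"ty":-18,"tz":0,"turn":0},{"tx":6,"ty":-18,"tz":0,"turn":0}]'
python3 - <<'E'
from h import *
p,d=save('wrist','w2');c=cloud('wrist',d)
print(pose()[0])
for q in ['egg_cup','salt_shaker','spare_egg_cup','capsule','drawer_front','compartment','capsule_unit','coffee_machine']:
    print(q,[(np.round(x['xyz'],3).tolist(),round(x['confidence'],2)) for x in ctrl.mark_of('wrist',q)])
np.save('c2.npy',c)
# tall things in drawer: points z>0.05 
def blob(c,x0,x1,y0,y1,z0,z1):
    m=(c[...,0]>x0)&(c[...,0]<x1)&(c[...,1]>y0)&(c[...,1]<y1)&(c[...,2]>z0)&(c[...,2]<z1);q=c[m]
    return len(q) and (len(q),q.min(0).round(3),q.max(0).round(3),((q.min(0)+q.max(0))/2).round(4))
print('shaker',blob(c,.415,.48,-.06,.01,.05,.12))
print('egg',blob(c,.415,.48,.03,.1,.05,.12))
c1=np.load('c1.npy')
for cc in (c1,c):
  print('cap A',blob(cc,.53,.60,-.21,-.13,.015,.05)); print('cap B',blob(cc,.35,.42,-.32,-.25,.015,.05)); print('front',blob(cc,.36,.413,-.12,.16,.055,.065))
  print('table',np.median(cc[(abs(cc[...,0]-.48)<.02)&(abs(cc[...,1]+.14)<.02)],0))
E
```

```text
time: 2.95
position: [0.4394, -0.0515, 0.2998]
tool_rot: [-3.14, 0.08, 0.0]
ft_force: [0.7, -0.3, 0.4]
grip_width: 0.694
grip_force: 0.0
time: 3.2
position: [0.4461, -0.0342, 0.2998]
tool_rot: [-3.14, 0.074, 0.001]
ft_force: [-0.9, -0.5, -0.3]
grip_width: 0.69
grip_force: 0.0
[ 0.44568275 -0.03576436  0.29968284]
egg_cup [([0.44, 0.055, 0.006], 0.97)]
salt_shaker [([0.434, -0.023, 0.01], 0.93)]
spare_egg_cup [([0.406, -0.173, -0.001], 0.85), ([0.403, 0.021, 0.034], 0.62)]
capsule [([0.486, -0.024, 0.008], 0.88), ([0.49, 0.053, 0.001], 0.72), ([0.381, -0.284, 0.003], 0.65), ([0.542, -0.03, 0.006], 0.61), ([0.562, -0.172, -0.001], 0.57)]
drawer_front [([0.403, 0.024, 0.034], 0.96), ([0.493, 0.055, 0.005], 0.18)]
compartment [([0.439, -0.024, -0.001], 0.88), ([0.442, 0.062, 0.004], 0.78), ([0.493, 0.058, 0.006], 0.74), ([0.487, -0.028, 0.008], 0.73), ([0.544, -0.035, 0.007], 0.64), ([0.543, 0.056, 0.005], 0.63)]
capsule_unit [([0.593, 0.008, 0.002], 0.7)]
coffee_machine []
shaker (654, array([ 0.418, -0.046,  0.05 ]), array([ 0.454, -0.009,  0.095]), array([ 0.4362, -0.0273,  0.0726]))

[... 180 characters left out ...]
 array([ 0.5591, -0.168 ,  0.0228]))
cap B (232, array([ 0.374, -0.29 ,  0.015]), array([ 0.4  , -0.266,  0.03 ]), array([ 0.3869, -0.2784,  0.0223]))
front (345, array([ 0.403, -0.078,  0.055]), array([ 0.413, -0.012,  0.065]), array([ 0.4079, -0.0451,  0.0602]))
table [ 0.48036086 -0.14016122  0.00490057]
cap A (246, array([ 0.546, -0.19 ,  0.015]), array([ 0.569, -0.165,  0.026]), array([ 0.5575, -0.1775,  0.0204]))
cap B (189, array([ 0.368, -0.297,  0.015]), array([ 0.391, -0.274,  0.025]), array([ 0.3797, -0.2855,  0.0201]))
front (495, array([ 0.399, -0.086,  0.055]), array([0.413, 0.116, 0.062]), array([0.406 , 0.0154, 0.0585]))
table [ 4.78712372e-01 -1.36512487e-01  1.17099695e-04]
```

View pics/w2.png

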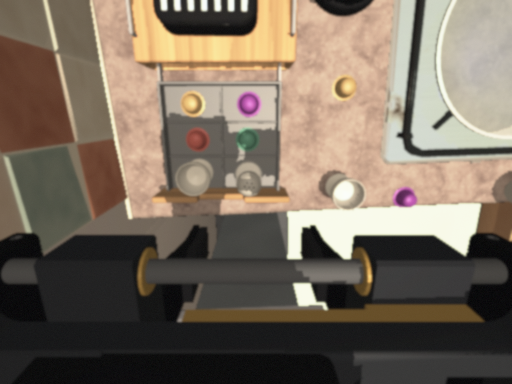

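The wrist view above the drawer shows the egg cup (195,177) and shaker (249,178) in the front compartments. Capsules are at (191,103), (249,103), (198,139) and (247,139), the loose ones at (345,88) and (404,198). Measured tops of 95, 63 and 25 mm fit the sizes given, so I'll grasp the shaker.

```bash
python3 -m crank '[{"tx":-9,"ty":-10,"tz":40,"turn":0},{"tx":-9,"ty":-10,"tz":100,"turn":0},{"tx":-9,"ty":-10,"tz":160,"turn":0},{"tx":-9,"ty":-10,"tz":210,"turn":0},{"tx":-9,"ty":-10,"tz":238,"turn":0}]' 64 15
python3 -m crank '[{"tx":0,"ty":0,"tz":0,"turn":0},{"tx":0,"ty":0,"tz":0,"turn":0}]'
python3 -m crank '[{"tx":0,"ty":0,"tz":0,"turn":0},{"tx":0,"ty":0,"tz":0,"turn":0},{"tx":0,"ty":0,"tz":0,"turn":0},{"tx":0,"ty":0,"tz":0,"turn":0}]' 30 15
python3 -m crank '[{"tx":0,"ty":0,"tz":-15,"turn":0},{"tx":0,"ty":0,"tz":-40,"turn":0},{"tx":0,"ty":0,"tz":-80,"turn":0},{"tx":0,"ty":0,"tz":-110,"turn":0},{"tx":0,"ty":0,"tz":-110,"turn":0}]'
python3 - <<'E'
from h import *
to(.47,-.20,.20,-2.8)
to(.47,-.20,.062,-2.8)
E
```

```text
time: 4.28
position: [0.4356, -0.0242, 0.0597]
tool_rot: [-3.14, 0.077, 0.005]
ft_force: [-0.2, 0.1, -0.6]
grip_width: 0.736
grip_force: 0.0
time: 4.53
position: [0.4384, -0.0243, 0.0634]
tool_rot: [3.14, -0.077, 0.003]
ft_force: [-0.7, -0.5, -0.2]
grip_width: 0.737
grip_force: 0.0
time: 5.03
position: [0.4376, -0.0245, 0.0625]
tool_rot: [3.14, -0.076, 0.001]
ft_force: [1.0, -1.3, 2.7]
grip_width: 0.445
grip_force: 15.0
time: 5.65
position: [0.4391, -0.0242, 0.175]
tool_rot: [3.139, -0.076, 0.008]
ft_force: [0.3, 0.7, -2.4]
grip_width: 0.444
grip_force: 14.7
to 0.470 -0.200 0.200: tx 40 ty 174 tz -25 turn 0.00 |d|=180 yaw now -2.8
to 0.470 -0.200 0.062: tx 39 ty 174 tz 113 turn 0.00 |d|=211 yaw now -2.8
```

```bash
python3 -m crank '[{"tx":8,"ty":35,"tz":0,"turn":0},{"tx":20,"ty":85,"tz":0,"turn":0},{"tx":32,"ty":135,"tz":0,"turn":0},{"tx":38,"ty":165,"tz":20,"turn":0},{"tx":39,"ty":174,"tz":50,"turn":0}]'
python3 -m crank '[{"tx":0,"ty":0,"tz":30,"turn":0},{"tx":0,"ty":0,"tz":50,"turn":0},{"tx":0,"ty":0,"tz":58,"turn":0},{"tx":0,"ty":0,"tz":62,"turn":0},{"tx":0,"ty":0,"tz":64,"turn":0}]'
python3 -m crank '[{"tx":0,"ty":0,"tz":0,"turn":0},{"tx":0,"ty":0,"tz":0,"turn":0}]'
```

```text
time: 6.28
position: [0.4676, -0.2024, 0.121]
tool_rot: [3.14, -0.082, 0.0]
ft_force: [-0.0, 0.9, -1.4]
grip_width: 0.442
grip_force: 14.7
time: 6.9
position: [0.4682, -0.2, 0.0586]
tool_rot: [3.14, -0.076, 0.001]
ft_force: [-0.2, -0.4, -1.4]
grip_width: 0.448
grip_force: 14.7
time: 7.15
position: [0.4682, -0.2001, 0.0587]
tool_rot: [3.14, -0.076, 0.001]
ft_force: [0.3, -0.1, -1.9]
grip_width: 0.445
grip_force: 14.7
```

```bash
python3 -m crank '[{"tx":0,"ty":0,"tz":1,"turn":0},{"tx":0,"ty":0,"tz":1.5,"turn":0},{"tx":0,"ty":0,"tz":1.5,"turn":0}]'
python3 -m crank '[{"tx":0,"ty":0,"tz":0,"turn":0},{"tx":0,"ty":0,"tz":0,"turn":0},{"tx":0,"ty":0,"tz":0,"turn":0}]' 64 15
python3 -m crank '[{"tx":0,"ty":0,"tz":-20,"turn":0},{"tx":0,"ty":0,"tz":-60,"turn":0},{"tx":0,"ty":0,"tz":-120,"turn":0},{"tx":0,"ty":0,"tz":-140,"turn":0},{"tx":0,"ty":0,"tz":-140,"turn":0}]'
python3 - <<'E'
from h import *
to(.439,.057,.20,-2.8)
ctrl.get_image('top');print(ctrl.mark_of('top','salt_shaker'))
E
```

```text
time: 7.52
position: [0.4683, -0.2001, 0.0576]
tool_rot: [3.14, -0.076, 0.001]
ft_force: [-0.8, 1.1, 4.0]
grip_width: 0.446
grip_force: 15.2
time: 7.9
position: [0.4677, -0.1999, 0.0565]
tool_rot: [-3.141, 0.077, 0.0]
ft_force: [-0.4, -0.1, -0.6]
grip_width: 0.687
grip_force: 0.0
time: 8.52
position: [0.4688, -0.2003, 0.1982]
tool_rot: [3.139, -0.077, 0.005]
ft_force: [0.2, 1.0, -1.0]
grip_width: 0.732
grip_force: 0.0
to 0.439 0.057 0.200: tx -42 ty -256 tz -2 turn 0.00 |d|=259 yaw now -2.8
[]
```

```bash
python3 - <<'E'
from h import *
c=np.load('c2.npy')
m=(c[...,0]>.38)&(c[...,0]<.55)&(c[...,1]>.11)
q=c[m]
for z0 in np.arange(-.05,.5,.05):
    k=q[(q[:,2]>=z0)&(q[:,2]<z0+.05)]
    if len(k): print(round(z0,2),len(k),k[:,1].min().round(3),np.median(k[:,1]).round(3),k[:,1].max().round(3))
for x,y in [(.44,.104),(.5,.1)]: pass
m=(abs(c[...,0]-.44)<.02)&(c[...,2]>.02)&(c[...,2]<.035)&(abs(c[...,1])<.15);print('walls',np.unique(c[m][:,1].round(2),return_counts=True))
E
```

```text
-0.05 3161 0.11 0.146 0.188
0.0 3076 0.11 0.18 0.189
0.05 2769 0.11 0.18 0.189
0.1 3889 0.178 0.181 0.189
0.15 5817 0.177 0.18 0.189
0.2 1771 0.177 0.18 0.184
walls (array([-0.07, -0.05, -0.04, -0.03, -0.02, -0.01,  0.04,  0.05,  0.06,
        0.07,  0.1 ]), array([ 76,   2,   4,   7,   7,   1,  50, 108, 114,  15,  92]))
```

```bash
python3 -m crank '[{"tx":-8,"ty":-55,"tz":0,"turn":0},{"tx":-17,"ty":-110,"tz":0,"turn":0},{"tx":-27,"ty":-165,"tz":0,"turn":0},{"tx":-36,"ty":-220,"tz":0,"turn":0},{"tx":-41,"ty":-256,"tz":0,"turn":0}]' 68 15
python3 -m crank '[{"tx":0,"ty":0,"tz":5,"turn":0},{"tx":0,"ty":0,"tz":50,"turn":0},{"tx":0,"ty":0,"tz":100,"turn":0},{"tx":0,"ty":0,"tz":135,"turn":0},{"tx":0,"ty":0,"tz":147,"turn":0}]'
python3 -m crank '[{"tx":0,"ty":0,"tz":0,"turn":0},{"tx":0,"ty":0,"tz":0,"turn":0}]'
python3 - <<'E'
from h import *
to(.439,.057,.05,-2.8)
E
```

```text
time: 9.25
position: [0.4376, 0.0603, 0.1949]
tool_rot: [-3.141, 0.073, 0.005]
ft_force: [-0.7, 0.1, 0.5]
grip_width: 0.78
grip_force: 0.0
time: 9.88
position: [0.4366, 0.0567, 0.0465]
tool_rot: [-3.14, 0.078, 0.01]
ft_force: [0.0, 0.5, -0.4]
grip_width: 0.784
grip_force: 0.0
time: 10.12
position: [0.4404, 0.0576, 0.0507]
tool_rot: [3.14, -0.077, 0.003]
ft_force: [-0.3, 0.1, -0.2]
grip_width: 0.782
grip_force: 0.0
to 0.439 0.057 0.050: tx -1 ty 1 tz 1 turn -0.00 |d|=2 yaw now -2.8
```

```bash
python3 -m crank '[{"tx":0,"ty":0,"tz":0,"turn":0},{"tx":0,"ty":0,"tz":0,"turn":0},{"tx":0,"ty":0,"tz":0,"turn":0},{"tx":0,"ty":0,"tz":0,"turn":0}]' 30 15
python3 -m crank '[{"tx":0,"ty":0,"tz":-15,"turn":0},{"tx":0,"ty":0,"tz":-40,"turn":0},{"tx":0,"ty":0,"tz":-80,"turn":0},{"tx":0,"ty":0,"tz":-100,"turn":0},{"tx":0,"ty":0,"tz":-100,"turn":0}]'
python3 -m crank '[{"tx":15,"ty":35,"tz":0,"turn":0},{"tx":35,"ty":85,"tz":0,"turn":0},{"tx":55,"ty":135,"tz":0,"turn":0},{"tx":70,"ty":168,"tz":15,"turn":0},{"tx":74,"ty":178,"tz":45,"turn":0}]'
python3 -m crank '[{"tx":0,"ty":0,"tz":25,"turn":0},{"tx":0,"ty":0,"tz":44,"turn":0},{"tx":0,"ty":0,"tz":54,"turn":0},{"tx":0,"ty":0,"tz":57,"turn":0},{"tx":0,"ty":0,"tz":57,"turn":0}]'
python3 -m crank '[{"tx":0,"ty":0,"tz":1.5,"turn":0},{"tx":0,"ty":0,"tz":1.5,"turn":0}]'
```

```text
time: 10.62
position: [0.4397, 0.0576, 0.05]
tool_rot: [3.14, -0.077, 0.001]
ft_force: [0.8, -2.1, 2.2]
grip_width: 0.536
grip_force: 14.8
time: 11.25
position: [0.4406, 0.0581, 0.1516]
tool_rot: [3.14, -0.076, 0.006]
ft_force: [0.5, -0.8, -1.6]
grip_width: 0.539
grip_force: 14.9
time: 11.88
position: [0.5053, -0.1266, 0.1037]
tool_rot: [3.14, -0.083, 0.002]
ft_force: [-0.8, 0.5, -1.1]
grip_width: 0.538
grip_force: 14.9
time: 12.5
position: [0.505, -0.1235, 0.0482]
tool_rot: [3.14, -0.076, 0.001]
ft_force: [-0.4, 0.5, -1.1]
grip_width: 0.536
grip_force: 14.9
time: 12.75
position: [0.5048, -0.1237, 0.0466]
tool_rot: [3.14, -0.076, 0.001]
ft_force: [1.1, 0.0, -0.8]
grip_width: 0.539
grip_force: 14.9
```

```bash
python3 -m crank '[{"tx":0,"ty":0,"tz":1,"turn":0},{"tx":0,"ty":0,"tz":1.6,"turn":0},{"tx":0,"ty":0,"tz":1.6,"turn":0}]'
python3 -m crank '[{"tx":0,"ty":0,"tz":0,"turn":0},{"tx":0,"ty":0,"tz":0,"turn":0},{"tx":0,"ty":0,"tz":0,"turn":0}]' 66 15
python3 -m crank '[{"tx":0,"ty":0,"tz":-20,"turn":0},{"tx":0,"ty":0,"tz":-60,"turn":0},{"tx":0,"ty":0,"tz":-100,"turn":0},{"tx":0,"ty":0,"tz":-100,"turn":0},{"tx":0,"ty":0,"tz":-100,"turn":0}]'
python3 - <<'E'
from h import *
ctrl.get_image('top')
for q in ['egg_cup','salt_shaker','capsule']: print(q,[(np.round(x['xyz'],3).tolist(),round(x['confidence'],2)) for x in ctrl.mark_of('top',q)])
to(.558,-.176,.15,-2.8);to(.558,-.176,.022,-2.8)
E
```

```text
time: 13.12
position: [0.5049, -0.1237, 0.0451]
tool_rot: [3.14, -0.076, 0.001]
ft_force: [-0.5, -0.5, 3.9]
grip_width: 0.54
grip_force: 14.7
time: 13.5
position: [0.5044, -0.1235, 0.0444]
tool_rot: [-3.141, 0.076, 0.0]
ft_force: [0.5, 0.6, 0.3]
grip_width: 0.734
grip_force: 0.0
time: 14.12
position: [0.5041, -0.1236, 0.1441]
tool_rot: [3.14, -0.077, -0.001]
ft_force: [-0.5, -0.2, -0.2]
grip_width: 0.759
grip_force: 0.0
egg_cup []
salt_shaker []
capsule [([0.38, -0.283, 0.0], 0.61), ([0.559, -0.174, 0.002], 0.53), ([0.544, 0.052, 0.005], 0.48), ([0.488, 0.054, 0.004], 0.36), ([0.541, -0.032, 0.003], 0.36)]
to 0.558 -0.176 0.150: tx 57 ty 50 tz -7 turn 0.00 |d|=76 yaw now -2.8
to 0.558 -0.176 0.022: tx 57 ty 50 tz 121 turn 0.00 |d|=143 yaw now -2.8
```

```bash
python3 -m crank '[{"tx":30,"ty":25,"tz":-5,"turn":0},{"tx":57,"ty":50,"tz":-5,"turn":0},{"tx":57,"ty":50,"tz":40,"turn":0},{"tx":57,"ty":50,"tz":85,"turn":0},{"tx":57,"ty":50,"tz":105,"turn":0}]' 52 8
python3 -m crank '[{"tx":0,"ty":0,"tz":8,"turn":0},{"tx":0,"ty":0,"tz":13,"turn":0},{"tx":0,"ty":0,"tz":16,"turn":0},{"tx":0,"ty":0,"tz":16,"turn":0}]'
python3 -m crank '[{"tx":0,"ty":0,"tz":0,"turn":0},{"tx":0,"ty":0,"tz":0,"turn":0},{"tx":0,"ty":0,"tz":0,"turn":0},{"tx":0,"ty":0,"tz":0,"turn":0}]' 20 8
python3 -m crank '[{"tx":0,"ty":0,"tz":-5,"turn":0},{"tx":0,"ty":0,"tz":-20,"turn":0},{"tx":0,"ty":0,"tz":-50,"turn":0},{"tx":0,"ty":0,"tz":-80,"turn":0},{"tx":0,"ty":0,"tz":-80,"turn":0}]'
python3 - <<'E'
from h import *
save('wrist','w3')
for cam in ['wrist']:
  for q in ['capsule','compartment','egg_cup']: print(q,[(np.round(x['xyz'],3).tolist(),round(x['confidence'],2)) for x in ctrl.mark_of('wrist',q)])
to(.439,.059,.15,-2.8);to(.439,-.025,.15,-2.8)
E
```

```text
time: 14.95
position: [0.5568, -0.1756, 0.0361]
tool_rot: [-3.139, 0.076, 0.008]
ft_force: [0.4, -0.4, -0.1]
grip_width: 0.605
grip_force: 0.0
time: 15.45
position: [0.5596, -0.1765, 0.0244]
tool_rot: [3.14, -0.076, 0.002]
ft_force: [-0.1, 0.7, 0.0]
grip_width: 0.599
grip_force: 0.0
time: 15.95
position: [0.5592, -0.1764, 0.0237]
tool_rot: [3.14, -0.076, 0.0]
ft_force: [-0.5, 0.1, 0.7]
grip_width: 0.363
grip_force: 7.6
time: 16.58
position: [0.5614, -0.1767, 0.1073]
tool_rot: [3.138, -0.076, 0.009]
ft_force: [0.4, 0.0, -0.7]
grip_width: 0.366
grip_force: 7.5
capsule [([0.544, 0.056, 0.007], 0.91), ([0.542, -0.032, 0.008], 0.76), ([0.562, -0.176, 0.086], 0.62), ([0.506, -0.127, -0.002], 0.53)]
compartment [([0.543, 0.055, 0.007], 0.68)]
egg_cup [([0.506, -0.125, -0.002], 0.54)]
to 0.439 0.059 0.150: tx -131 ty -229 tz -47 turn 0.00 |d|=268 yaw now -2.8
to 0.439 -0.025 0.150: tx -127 ty -145 tz -47 turn 0.00 |d|=198 yaw now -2.8
```

View pics/w3.png

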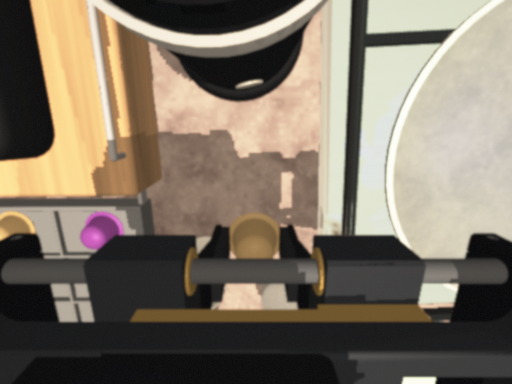

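The capsule hangs upright between the fingers at (255,235), with the egg cup and shaker out of the way. Next is compartment 1.

```bash
python3 -m crank '[{"tx":0,"ty":0,"tz":-25,"turn":0},{"tx":-25,"ty":-45,"tz":-40,"turn":0},{"tx":-53,"ty":-93,"tz":-40,"turn":0},{"tx":-80,"ty":-140,"tz":-40,"turn":0},{"tx":-107,"ty":-188,"tz":-40,"turn":0}]'
python3 -m crank '[{"tx":-20,"ty":-35,"tz":0,"turn":0},{"tx":-23,"ty":-42,"tz":0,"turn":0},{"tx":-23,"ty":-42,"tz":0,"turn":0}]'
python3 - <<'E'
from h import *
to(.440,.060,.035,-2.8);to(.440,.060,.0287,-2.8)
E
```

```text
time: 17.4
position: [0.4598, 0.0181, 0.1427]
tool_rot: [-3.14, 0.077, 0.002]
ft_force: [0.1, 0.8, 0.0]
grip_width: 0.369
grip_force: 7.5
time: 17.77
position: [0.4402, 0.0596, 0.1432]
tool_rot: [3.14, -0.075, -0.001]
ft_force: [0.6, -0.2, -0.1]
grip_width: 0.364
grip_force: 7.5
to 0.440 0.060 0.035: tx -0 ty -0 tz 108 turn 0.01 |d|=108 yaw now -2.7
to 0.440 0.060 0.029: tx -0 ty -0 tz 114 turn 0.01 |d|=114 yaw now -2.7
```

```bash
python3 -m crank '[{"tx":0,"ty":0,"tz":40,"turn":0},{"tx":0,"ty":0,"tz":80,"turn":0},{"tx":0,"ty":0,"tz":100,"turn":0},{"tx":0,"ty":0,"tz":108,"turn":0},{"tx":0,"ty":0,"tz":112,"turn":0}]'
python3 -m crank '[{"tx":0,"ty":0,"tz":1,"turn":0},{"tx":0,"ty":0,"tz":2,"turn":0},{"tx":0,"ty":0,"tz":2,"turn":0}]'
```

```text
time: 18.4
position: [0.4409, 0.0591, 0.0314]
tool_rot: [-3.14, 0.079, 0.0]
ft_force: [0.0, -0.2, 1.0]
grip_width: 0.366
grip_force: 7.5
time: 18.77
position: [0.4408, 0.0597, 0.03]
tool_rot: [3.14, -0.076, 0.002]
ft_force: [0.6, 0.7, -0.0]
grip_width: 0.36
grip_force: 7.5
```

```bash
python3 -m crank '[{"tx":0,"ty":0,"tz":1,"turn":0},{"tx":0,"ty":0,"tz":1.5,"turn":0},{"tx":0,"ty":0,"tz":1.5,"turn":0}]'
python3 -m crank '[{"tx":0,"ty":0,"tz":0,"turn":0},{"tx":0,"ty":0,"tz":0,"turn":0},{"tx":0,"ty":0,"tz":0,"turn":0}]' 43 8
python3 -m crank '[{"tx":0,"ty":0,"tz":-15,"turn":0},{"tx":0,"ty":0,"tz":-50,"turn":0},{"tx":0,"ty":0,"tz":-100,"turn":0},{"tx":0,"ty":0,"tz":-140,"turn":0},{"tx":0,"ty":0,"tz":-140,"turn":0}]'
python3 - <<'E'
from h import *
to(.380,-.284,.17,-40)
to(.380,-.284,.17,-36.8)
E
```

```text
time: 19.15
position: [0.4407, 0.0597, 0.0284]
tool_rot: [3.14, -0.076, 0.001]
ft_force: [-0.3, -0.5, 5.5]
grip_width: 0.364
grip_force: 8.4
time: 19.52
position: [0.4402, 0.0597, 0.0278]
tool_rot: [-3.141, 0.076, 0.001]
ft_force: [-0.0, 0.2, 0.6]
grip_width: 0.493
grip_force: 0.0
time: 20.15
position: [0.4429, 0.0602, 0.172]
tool_rot: [3.139, -0.076, 0.012]
ft_force: [-0.3, -0.1, 0.2]
grip_width: 0.493
grip_force: 0.0
to 0.380 -0.284 0.170: tx -46 ty 347 tz 2 turn 7.44 |d|=350 yaw now -2.8
to 0.380 -0.284 0.170: tx -46 ty 347 tz 2 turn 6.80 |d|=350 yaw now -2.8
```

```bash
python3 -m crank '[{"tx":5,"ty":60,"tz":0,"turn":0},{"tx":10,"ty":120,"tz":0,"turn":0},{"tx":14,"ty":180,"tz":0,"turn":0},{"tx":-3,"ty":238,"tz":0,"turn":0},{"tx":-23,"ty":293,"tz":0,"turn":0}]' 52 8
python3 -m crank '[{"tx":-20,"ty":45,"tz":0,"turn":0},{"tx":-24,"ty":53,"tz":0,"turn":0},{"tx":-24,"ty":53,"tz":0,"turn":0}]'
python3 - <<'E'
from h import *
to(.380,-.2845,.0237,-2.8)
p,d=save('wrist','w4');c=cloud('wrist',d)
for q in ['capsule','spare_egg_cup','salt_shaker']: print(q,[(np.round(x['xyz'],3).tolist(),round(x['confidence'],2)) for x in ctrl.mark_of('wrist',q)])
m=(c[...,0]>.35)&(c[...,0]<.42)&(abs(c[...,1]+.285)<.04)&(c[...,2]>.018)&(c[...,2]<.04);q=c[m];print(len(q),q.min(0),q.max(0))
E
```

```text
time: 20.78
position: [0.4021, -0.2332, 0.1675]
tool_rot: [-3.14, 0.076, 0.001]
ft_force: [0.5, -0.0, 0.4]
grip_width: 0.599
grip_force: 0.0
time: 21.15
position: [0.3764, -0.2831, 0.1676]
tool_rot: [-3.139, 0.078, 0.001]
ft_force: [0.5, 0.1, 0.1]
grip_width: 0.598
grip_force: 0.0
to 0.380 -0.284 0.024: tx 4 ty 1 tz 144 turn -0.01 |d|=144 yaw now -2.8
capsule [([0.38, -0.284, 0.003], 0.79)]
spare_egg_cup [([0.406, -0.171, -0.0], 0.69)]
salt_shaker [([0.468, -0.197, 0.0], 0.56)]
353 [ 0.36913499 -0.29557577  0.01801615] [ 0.39290164 -0.27225218  0.02516331]
```

```bash
python3 -m crank '[{"tx":3,"ty":1,"tz":40,"turn":0},{"tx":3,"ty":1,"tz":80,"turn":0},{"tx":3,"ty":1,"tz":115,"turn":0},{"tx":3,"ty":1,"tz":130,"turn":0},{"tx":3,"ty":1,"tz":138,"turn":0}]'
python3 -m crank '[{"tx":0,"ty":0,"tz":4,"turn":0},{"tx":0,"ty":0,"tz":6,"turn":0},{"tx":0,"ty":0,"tz":6,"turn":0},{"tx":0,"ty":0,"tz":6,"turn":0}]'
python3 - <<'E'
from h import *
to(.381,-.284,.0237,-2.8)
E
```

```text
time: 21.98
position: [0.3801, -0.2842, 0.0299]
tool_rot: [-3.141, 0.075, -0.0]
ft_force: [-0.2, -0.9, 0.4]
grip_width: 0.597
grip_force: 0.0
time: 22.48
position: [0.3799, -0.285, 0.0246]
tool_rot: [3.14, -0.077, 0.001]
ft_force: [0.1, 0.3, 0.2]
grip_width: 0.599
grip_force: 0.0
to 0.381 -0.284 0.024: tx 1 ty -1 tz 1 turn 0.00 |d|=2 yaw now -2.8
```

```bash
python3 -m crank '[{"tx":0,"ty":0,"tz":0,"turn":0},{"tx":0,"ty":0,"tz":0,"turn":0},{"tx":0,"ty":0,"tz":0,"turn":0},{"tx":0,"ty":0,"tz":0,"turn":0}]' 20 8
python3 -m crank '[{"tx":0,"ty":0,"tz":-5,"turn":0},{"tx":0,"ty":0,"tz":-20,"turn":0},{"tx":0,"ty":0,"tz":-60,"turn":0},{"tx":0,"ty":0,"tz":-110,"turn":0},{"tx":0,"ty":0,"tz":-130,"turn":0}]'
python3 -m crank '[{"tx":20,"ty":-40,"tz":0,"turn":0},{"tx":40,"ty":-98,"tz":0,"turn":0},{"tx":50,"ty":-155,"tz":0,"turn":0},{"tx":48,"ty":-212,"tz":0,"turn":0},{"tx":46,"ty":-250,"tz":0,"turn":0}]'
python3 -m crank '[{"tx":0,"ty":-13,"tz":0,"turn":0},{"tx":0,"ty":-13,"tz":0,"turn":0},{"tx":0,"ty":-13,"tz":0,"turn":0}]'
python3 - <<'E'
from h import *
to(.4385,-.024,.0295,-2.8)
E
```

```text
time: 22.98
position: [0.3796, -0.2847, 0.0241]
tool_rot: [3.141, -0.076, -0.0]
ft_force: [0.3, -0.8, -0.6]
grip_width: 0.361
grip_force: 7.6
time: 23.6
position: [0.3812, -0.2856, 0.1584]
tool_rot: [3.136, -0.076, 0.007]
ft_force: [0.5, 0.2, -0.6]
grip_width: 0.362
grip_force: 7.6
time: 24.22
position: [0.4379, -0.0342, 0.1552]
tool_rot: [3.14, -0.071, 0.002]
ft_force: [0.6, -0.5, -1.4]
grip_width: 0.36
grip_force: 7.6
time: 24.6
position: [0.4384, -0.026, 0.1542]
tool_rot: [3.14, -0.08, 0.0]
ft_force: [0.2, 0.4, -0.3]
grip_width: 0.366
grip_force: 7.6
to 0.439 -0.024 0.029: tx -0 ty -2 tz 125 turn -0.03 |d|=125 yaw now -2.9
```

```bash
python3 -m crank '[{"tx":0,"ty":-1,"tz":40,"turn":0},{"tx":0,"ty":-1,"tz":85,"turn":0},{"tx":0,"ty":-1,"tz":110,"turn":0},{"tx":0,"ty":-1,"tz":119,"turn":0},{"tx":0,"ty":-1,"tz":123,"turn":0}]'
python3 -m crank '[{"tx":0,"ty":0,"tz":1,"turn":0},{"tx":0,"ty":0,"tz":2,"turn":0},{"tx":0,"ty":0,"tz":3,"turn":0},{"tx":0,"ty":0,"tz":3,"turn":0}]'
```

```text
time: 25.22
position: [0.4387, -0.024, 0.0311]
tool_rot: [-3.14, 0.079, 0.0]
ft_force: [1.2, 0.7, -0.5]
grip_width: 0.361
grip_force: 7.6
time: 25.72
position: [0.4391, -0.0234, 0.0289]
tool_rot: [3.14, -0.076, 0.002]
ft_force: [-0.2, 0.1, 4.1]
grip_width: 0.362
grip_force: 8.3
```

```bash
python3 -m crank '[{"tx":0,"ty":0,"tz":0,"turn":0},{"tx":0,"ty":0,"tz":0,"turn":0},{"tx":0,"ty":0,"tz":0,"turn":0}]' 43 8
python3 -m crank '[{"tx":0,"ty":0,"tz":-15,"turn":0},{"tx":0,"ty":0,"tz":-50,"turn":0},{"tx":0,"ty":0,"tz":-110,"turn":0},{"tx":0,"ty":-10,"tz":-170,"turn":0},{"tx":5,"ty":-20,"tz":-230,"turn":0}]'
python3 -m crank '[{"tx":5,"ty":-5,"tz":-40,"turn":0},{"tx":5,"ty":-5,"tz":-40,"turn":0},{"tx":5,"ty":-5,"tz":-40,"turn":0}]'
python3 - <<'E'
from h import *
p,d=save('wrist','w5');c=cloud('wrist',d);np.save('c5.npy',c)
for q in ['egg_cup','salt_shaker','spare_egg_cup','capsule','drawer_front','compartment','capsule_unit']:
    print(q,[(np.round(x['xyz'],3).tolist(),round(x['confidence'],2)) for x in ctrl.mark_of('wrist',q)])
for x,y in [(.44,.06),(.4385,-.024),(.492,.056),(.488,-.026),(.544,.055),(.541,-.032)]:
    m=(abs(c[...,0]-x)<.025)&(abs(c[...,1]-y)<.035)&(c[...,2]>.022)&(c[...,2]<.045);q=c[m];print(len(q),q.min(0).round(3),q.max(0).round(3))
m=(c[...,0]<.414)&(c[...,0]>.385)&(abs(c[...,1]-.016)<.13)&(c[...,2]>.038)
q=c[m]
for y0 in np.arange(-.1,.13,.02):
    k=q[abs(q[:,1]-y0)<.01]
    if len(k): print('front y',y0.round(2),k[:,0].min().round(4),k[:,0].max().round(4),k[:,2].max().round(3))
m=(c[...,0]<.64)&(c[...,0]>.55)&(abs(c[...,1]-.0)<.09)&(c[...,2]>.055)&(c[...,2]<.07);q=c[m]
for y0 in np.arange(-.08,.09,.04):
    k=q[abs(q[:,1]-y0)<.01]
    if len(k): print('box top y',y0.round(2),k[:,0].min().round(4),k[:,0].max().round(4))
E
```

```text
time: 26.1
position: [0.4381, -0.0232, 0.0279]
tool_rot: [-3.141, 0.076, 0.001]
ft_force: [0.3, -0.3, -0.3]
grip_width: 0.488
grip_force: 0.0
time: 26.72
position: [0.4439, -0.0028, 0.2611]
tool_rot: [3.139, -0.076, 0.002]
ft_force: [0.8, -0.4, 0.1]
grip_width: 0.497
grip_force: 0.0
time: 27.1
position: [0.449, 0.0014, 0.2977]
tool_rot: [3.14, -0.076, -0.001]
ft_force: [-0.0, 0.9, -0.7]
grip_width: 0.497
grip_force: 0.0
egg_cup [([0.505, -0.126, 0.0], 0.9), ([0.439, 0.063, 0.004], 0.5)]
salt_shaker [([0.469, -0.197, 0.002], 0.62), ([0.487, -0.026, 0.007], 0.29)]
spare_egg_cup [([0.405, -0.172, -0.001], 0.7)]
capsule [([0.442, 0.058, 0.002], 0.94), ([0.542, -0.032, 0.005], 0.9), ([0.486, -0.028, 0.007], 0.76), ([0.44, -0.02, 0.006], 0.66), ([0.492, 0.049, 0.004], 0.66), ([0.545, 0.055, 0.008], 0.6)]
drawer_front [([0.405, 0.023, 0.034], 0.95), ([0.492, 0.055, 0.007], 0.62)]
compartment [([0.488, -0.027, 0.006], 0.91), ([0.441, 0.061, 0.004], 0.8), ([0.544, -0.033, 0.009], 0.79), ([0.54, 0.056, 0.006], 0.73), ([0.491, 0.056, 0.009], 0.57)]
capsule_unit [([0.591, 0.007, 0.001], 0.81)]
195 [0.415 0.047 0.022] [0.451 0.095 0.042]
177 [ 0.427 -0.036  0.022] [ 0.451 -0.013  0.03 ]
201 [0.481 0.041 0.022] [0.503 0.064 0.029]
199 [ 0.477 -0.037  0.022] [ 0.499 -0.014  0.03 ]
220 [0.534 0.043 0.022] [0.556 0.065 0.029]
235 [ 0.529 -0.066  0.022] [ 0.566 -0.019  0.029]
front y -0.08 0.3991 0.4139 0.351
front y -0.06 0.3999 0.4092 0.061
front y -0.04 0.401 0.4101 0.061
front y -0.02 0.4017 0.4108 0.061
front y 0.0 0.4027 0.4118 0.045
front y 0.02 0.4033 0.4124 0.045
front y 0.04 0.404 0.4128 0.045
front y 0.06 0.404 0.414 0.061
front y 0.08 0.4049 0.414 0.061
front y 0.1 0.4058 0.414 0.06
front y 0.12 0.4072 0.4138 0.06
box top y -0.08 0.5869 0.6399
box top y -0.04 0.5886 0.6391
box top y 0.0 0.5905 0.6206
box top y 0.04 0.5923 0.6232
box top y 0.08 0.5943 0.64
```

View pics/w5.png

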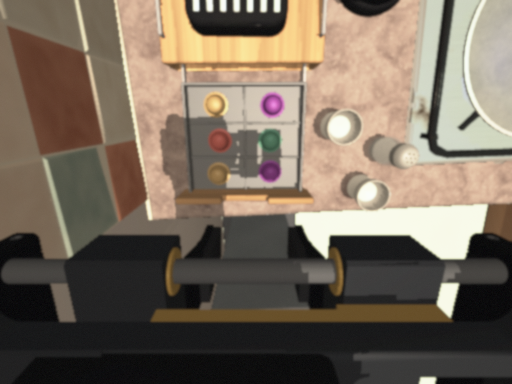

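The six capsules stand at (215,104), (272,104), (219,141), (271,139), (218,173) and (270,171), with tops at 29-30 mm. The egg cup (341,126), shaker (395,152) and spare cup (368,190) are upright. The drawer front's outer face is at x≈0.403, inside the reach limit, so I'll straddle the notch first and push with the rear finger.

```bash
python3 - <<'E'
from h import *
s=ctrl.get_state();print(s['joint_positions'].round(2))
to(.4385,.0145,.16,-92.6);to(.4385,.0145,.16,87.4)
E
```

```text
[ 0.81 -0.15 -0.77  1.8  -0.1   1.44 -1.57]
to 0.439 0.015 0.160: tx -11 ty -13 tz 138 turn 17.96 |d|=139 yaw now -2.8
to 0.439 0.015 0.160: tx -11 ty -13 tz 138 turn -18.04 |d|=139 yaw now -2.8
```

```bash
python3 -m crank '[{"tx":-3,"ty":-3,"tz":30,"turn":2},{"tx":-6,"ty":-6,"tz":60,"turn":4},{"tx":-9,"ty":-9,"tz":80,"turn":6},{"tx":-11,"ty":-13,"tz":80,"turn":8},{"tx":-11,"ty":-13,"tz":80,"turn":10}]' 87 8
python3 - <<'E'
from h import *
s=ctrl.get_state();print(s['joint_positions'].round(2))
to(.4385,.0145,.16,-92.6)
E
```

```text
time: 28.12
position: [0.4388, 0.0152, 0.2176]
tool_rot: [2.81, -1.404, -0.001]
ft_force: [0.7, -0.2, 0.5]
grip_width: 0.951
grip_force: 0.0
[ 0.88 -0.14 -0.89  1.95 -0.11  1.28 -2.47]
to 0.439 0.015 0.160: tx 0 ty 1 tz 58 turn 7.90 |d|=58 yaw now -53.1
```

```bash
python3 -m crank '[{"tx":0,"ty":0,"tz":0,"turn":-2},{"tx":0,"ty":0,"tz":0,"turn":-4},{"tx":0,"ty":0,"tz":0,"turn":-6},{"tx":0,"ty":0,"tz":0,"turn":-8},{"tx":0,"ty":0,"tz":0,"turn":-10}]'
python3 -m crank '[{"tx":0,"ty":0,"tz":0,"turn":-2},{"tx":0,"ty":0,"tz":0,"turn":-4},{"tx":0,"ty":0,"tz":0,"turn":-6},{"tx":0,"ty":0,"tz":0,"turn":-8},{"tx":0,"ty":0,"tz":0,"turn":-10}]'
python3 -m crank '[{"tx":0,"ty":0,"tz":0,"turn":-2},{"tx":0,"ty":0,"tz":0,"turn":-4},{"tx":0,"ty":0,"tz":0,"turn":-6},{"tx":0,"ty":0,"tz":0,"turn":-8.1},{"tx":0,"ty":0,"tz":0,"turn":-8.1}]'
python3 - <<'E'
from h import *
s=ctrl.get_state();print(s['joint_positions'].round(2))
to(.4385,.0145,.10,87.4);to(.4385,.0145,.039,87.4)
E
```

```text
time: 28.75
position: [0.4391, 0.0148, 0.2179]
tool_rot: [-3.141, 0.067, 0.001]
ft_force: [-0.1, 0.0, -0.2]
grip_width: 1.0
grip_force: 0.0
time: 29.38
position: [0.4391, 0.0148, 0.2179]
tool_rot: [-2.875, -1.266, 0.0]
ft_force: [0.6, -0.2, -0.0]
grip_width: 1.007
grip_force: 0.0
time: 30.0
position: [0.4392, 0.0149, 0.2179]
tool_rot: [-2.267, -2.174, 0.0]
ft_force: [-0.5, 1.0, 0.1]
grip_width: 1.0
grip_force: 0.0
[ 0.66 -0.12 -0.69  1.95 -0.08  1.28 -0.05]
to 0.439 0.015 0.100: tx -0 ty -1 tz 118 turn 0.04 |d|=118 yaw now 87.6
to 0.439 0.015 0.039: tx -0 ty -1 tz 179 turn 0.04 |d|=179 yaw now 87.6
```

```bash
python3 -m crank '[{"tx":0,"ty":-1,"tz":40,"turn":0},{"tx":0,"ty":-1,"tz":90,"turn":0},{"tx":0,"ty":-1,"tz":120,"turn":0},{"tx":0,"ty":-1,"tz":135,"turn":0},{"tx":0,"ty":-1,"tz":145,"turn":0}]'
python3 -m crank '[{"tx":0,"ty":0,"tz":12,"turn":0},{"tx":0,"ty":0,"tz":24,"turn":0},{"tx":0,"ty":0,"tz":34,"turn":0},{"tx":0,"ty":0,"tz":34,"turn":0}]'
python3 -m crank '[{"tx":0,"ty":4,"tz":0,"turn":0},{"tx":0,"ty":8,"tz":0,"turn":0},{"tx":0,"ty":12,"tz":0,"turn":0},{"tx":0,"ty":16,"tz":0,"turn":0},{"tx":0,"ty":20,"tz":0,"turn":0}]'
```

```text
time: 30.62
position: [0.4386, 0.0148, 0.0729]
tool_rot: [2.267, 2.175, 0.0]
ft_force: [0.5, -0.3, 0.3]
grip_width: 0.998
grip_force: 0.0
time: 31.12
position: [0.4376, 0.0149, 0.0383]
tool_rot: [-2.264, -2.176, 0.001]
ft_force: [-0.0, 0.1, 0.2]
grip_width: 0.999
grip_force: 0.0
time: 31.75
position: [0.4584, 0.014, 0.0391]
tool_rot: [-2.265, -2.177, 0.001]
ft_force: [-1.3, 0.6, 1.0]
grip_width: 0.998
grip_force: 0.7
```

```bash
python3 -m crank '[{"tx":0,"ty":7,"tz":0,"turn":0},{"tx":0,"ty":14,"tz":0,"turn":0},{"tx":0,"ty":21,"tz":0,"turn":0},{"tx":0,"ty":28,"tz":0,"turn":0},{"tx":0,"ty":35,"tz":0,"turn":0}]'
python3 -m crank '[{"tx":0,"ty":7,"tz":0,"turn":0},{"tx":0,"ty":13,"tz":0,"turn":0},{"tx":0,"ty":18,"tz":0,"turn":0},{"tx":0,"ty":20,"tz":0,"turn":0},{"tx":0,"ty":20,"tz":0,"turn":0}]'
python3 -m crank '[{"tx":0,"ty":-5,"tz":-5,"turn":0},{"tx":0,"ty":-5,"tz":-40,"turn":0},{"tx":0,"ty":-5,"tz":-100,"turn":0},{"tx":0,"ty":-5,"tz":-120,"turn":0}]'
python3 - <<'E'
from h import *
p,d=ctrl.get_image('top')
print([(np.round(x['xyz'],3).tolist(),round(x['confidence'],2)) for x in ctrl.mark_of('top','drawer_front')])
to(.44,.018,.16,-2.5)
E
```

```text
time: 32.38
position: [0.4936, 0.0124, 0.039]
tool_rot: [2.265, 2.177, -0.0]
ft_force: [-0.9, -0.2, -0.1]
grip_width: 0.998
grip_force: 0.7
time: 33.0
position: [0.5137, 0.0121, 0.0392]
tool_rot: [2.265, 2.176, 0.002]
ft_force: [-0.4, -0.6, -0.3]
grip_width: 0.995
grip_force: 0.0
time: 33.5
position: [0.51, 0.0126, 0.1632]
tool_rot: [2.261, 2.173, 0.006]
ft_force: [-0.1, -0.2, -1.1]
grip_width: 0.998
grip_force: 0.0
[([0.469, 0.014, 0.029], 0.63)]
to 0.440 0.018 0.160: tx 3 ty -70 tz 2 turn 18.04 |d|=70 yaw now 87.7
```

```bash
python3 -m crank '[{"tx":0,"ty":-14,"tz":0,"turn":2},{"tx":0,"ty":-28,"tz":0,"turn":4},{"tx":0,"ty":-42,"tz":0,"turn":6},{"tx":0,"ty":-56,"tz":0,"turn":8},{"tx":3,"ty":-68,"tz":0,"turn":10}]' 0 10
python3 -m crank '[{"tx":0,"ty":0,"tz":0,"turn":2},{"tx":0,"ty":0,"tz":0,"turn":4},{"tx":0,"ty":0,"tz":0,"turn":6},{"tx":0,"ty":0,"tz":0,"turn":8},{"tx":0,"ty":0,"tz":0,"turn":8}]'
python3 - <<'E'
from h import *
p,d=save('wrist','w6');c=cloud('wrist',d)
to(.442,.018,.033,-2.5)
m=(c[...,2]>.038)&(c[...,2]<.05)&(abs(c[...,1]-.016)<.03)&(c[...,0]>.45)&(c[...,0]<.5);q=c[m];print(len(q),len(q) and (q.min(0),q.max(0)))
for k in ['drawer_front','capsule']: print(k,[(np.round(x['xyz'],3).tolist(),round(x['confidence'],2)) for x in ctrl.mark_of('wrist',k)])
E
```

```text
time: 34.22
position: [0.4388, 0.0176, 0.1578]
tool_rot: [-2.976, -1.006, 0.003]
ft_force: [0.9, -0.7, -0.2]
grip_width: 0.516
grip_force: 0.0
time: 34.85
position: [0.4394, 0.0177, 0.158]
tool_rot: [-3.141, 0.06, 0.003]
ft_force: [-0.2, -0.0, -0.1]
grip_width: 0.019
grip_force: 0.0
to 0.442 0.018 0.033: tx 3 ty -0 tz 125 turn 0.08 |d|=125 yaw now -2.1
692 (array([ 0.47022897, -0.01398623,  0.03809106]), array([0.48161576, 0.04589334, 0.04570741]))
drawer_front [([0.559, 0.052, 0.003], 0.67), ([0.505, -0.026, -0.0], 0.47)]
capsule [([0.614, 0.052, 0.008], 0.98), ([0.509, 0.058, 0.004], 0.84), ([0.558, 0.05, 0.003], 0.79), ([0.612, -0.035, 0.004], 0.6), ([0.507, -0.027, 0.002], 0.58)]
```

View pics/w6.png

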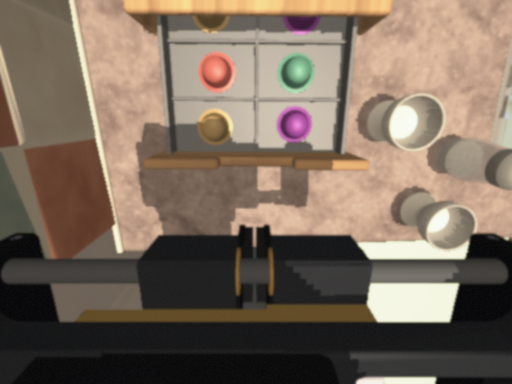

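The four visible capsules, at (216,71), (296,72), (215,126) and (294,124), stayed put. The front face is now at x=0.470 and the shut fingers are free in front of it. Next is the push from outside.

```bash
python3 -m crank '[{"tx":0,"ty":0,"tz":40,"turn":0.1},{"tx":0,"ty":0,"tz":80,"turn":0.1},{"tx":0,"ty":0,"tz":110,"turn":0.1},{"tx":0,"ty":0,"tz":122,"turn":0.1},{"tx":0,"ty":0,"tz":125,"turn":0.1}]'
python3 -m crank '[{"tx":7,"ty":0,"tz":0,"turn":0},{"tx":14,"ty":0,"tz":0,"turn":0},{"tx":21,"ty":0,"tz":0,"turn":0},{"tx":28,"ty":0,"tz":0,"turn":0},{"tx":35,"ty":0,"tz":0,"turn":0}]'
python3 -m crank '[{"tx":8,"ty":0,"tz":0,"turn":0},{"tx":16,"ty":0,"tz":0,"turn":0},{"tx":24,"ty":0,"tz":0,"turn":0},{"tx":32,"ty":0,"tz":0,"turn":0},{"tx":40,"ty":0,"tz":0,"turn":0}]'
python3 -m crank '[{"tx":7,"ty":0,"tz":0,"turn":0},{"tx":14,"ty":0,"tz":0,"turn":0},{"tx":21,"ty":0,"tz":0,"turn":0},{"tx":28,"ty":0,"tz":0,"turn":0},{"tx":35,"ty":0,"tz":0,"turn":0}]'
```

```text
time: 35.62
position: [0.4403, 0.0178, 0.0339]
tool_rot: [-3.14, 0.075, 0.001]
ft_force: [-0.5, -0.1, -0.2]
grip_width: 0.007
grip_force: 0.0
time: 36.25
position: [0.4757, 0.016, 0.0341]
tool_rot: [3.141, -0.076, -0.001]
ft_force: [-2.0, 1.0, 0.7]
grip_width: 0.004
grip_force: 0.7
time: 36.88
position: [0.5158, 0.0142, 0.034]
tool_rot: [-3.141, 0.076, 0.0]
ft_force: [-1.5, 0.3, 1.7]
grip_width: 0.006
grip_force: 0.7
time: 37.5
position: [0.5506, 0.0124, 0.034]
tool_rot: [3.141, -0.076, -0.0]
ft_force: [-1.8, 0.9, -0.4]
grip_width: 0.005
grip_force: 0.7
```

```bash
python3 -m crank '[{"tx":3,"ty":0,"tz":0,"turn":0},{"tx":6,"ty":0,"tz":0,"turn":0},{"tx":9,"ty":0,"tz":0,"turn":0}]'
python3 -m crank '[{"tx":3,"ty":0,"tz":0,"turn":0},{"tx":6,"ty":0,"tz":0,"turn":0}]'
python3 -m crank '[{"tx":3,"ty":0,"tz":0,"turn":0},{"tx":5,"ty":0,"tz":0,"turn":0}]'
```

```text
time: 37.88
position: [0.5572, 0.0119, 0.0338]
tool_rot: [3.14, -0.076, -0.008]
ft_force: [-9.0, 0.5, 6.6]
grip_width: 0.004
grip_force: 4.5
time: 38.12
position: [0.5631, 0.0116, 0.0336]
tool_rot: [3.14, -0.076, -0.007]
ft_force: [-6.0, -0.7, 2.5]
grip_width: 0.009
grip_force: 2.6
time: 38.38
position: [0.5702, 0.0112, 0.0337]
tool_rot: [3.14, -0.076, -0.0]
ft_force: [-0.6, 0.2, -0.9]
grip_width: 0.006
grip_force: 0.7
```

```bash
python3 -m crank '[{"tx":2,"ty":0,"tz":0,"turn":0},{"tx":4,"ty":0,"tz":0,"turn":0},{"tx":4,"ty":0,"tz":0,"turn":0}]'
python3 -m crank '[{"tx":2,"ty":0,"tz":0,"turn":0},{"tx":2,"ty":0,"tz":0,"turn":0}]'
```

```text
time: 38.75
position: [0.5712, 0.0112, 0.0338]
tool_rot: [3.139, -0.076, -0.011]
ft_force: [-10.7, 1.1, 7.7]
grip_width: 0.009
grip_force: 5.5
time: 39.0
position: [0.5713, 0.0112, 0.0336]
tool_rot: [3.139, -0.076, -0.017]
ft_force: [-16.3, 0.0, 11.8]
grip_width: 0.006
grip_force: 8.0
```

It has met a hard stop, with the face at 0.581 (10 mm ahead of the box face). I'll back off and check.

```bash
python3 -m crank '[{"tx":-20,"ty":0,"tz":0,"turn":0},{"tx":-60,"ty":0,"tz":0,"turn":0},{"tx":-100,"ty":0,"tz":-20,"turn":0},{"tx":-120,"ty":0,"tz":-70,"turn":0},{"tx":-125,"ty":0,"tz":-130,"turn":0}]'
python3 -m crank '[{"tx":0,"ty":0,"tz":-60,"turn":0},{"tx":0,"ty":0,"tz":-120,"turn":0},{"tx":0,"ty":0,"tz":-130,"turn":0},{"tx":0,"ty":0,"tz":-130,"turn":0}]'
python3 - <<'E'
from h import *
p,d=save('wrist','w7');c=cloud('wrist',d)
for q in ['egg_cup','salt_shaker','spare_egg_cup','capsule','drawer_front']:
    print(q,[(np.round(x['xyz'],3).tolist(),round(x['confidence'],2)) for x in ctrl.mark_of('wrist',q)])
m=(c[...,0]<.64)&(c[...,0]>.55)&(abs(c[...,1]-.01)<.08)&(c[...,2]>.04)&(c[...,2]<.07);q=c[m]
for y0 in (-.06,.01,.08):
    k=q[abs(q[:,1]-y0)<.01];print(y0,len(k) and (k[:,0].min(),k[:,0].max()))
ctrl.get_image('scene')
for q in ['espresso_cup','spare_egg_cup']: print(q,[(np.round(x['xyz'],3).tolist(),round(x['confidence'],2)) for x in ctrl.mark_of('scene',q)])
E
```

```text
time: 39.62
position: [0.4504, 0.0168, 0.1651]
tool_rot: [3.139, -0.076, 0.0]
ft_force: [1.8, -1.2, 0.6]
grip_width: 0.001
grip_force: 0.0
time: 40.12
position: [0.4522, 0.017, 0.2948]
tool_rot: [3.14, -0.077, 0.004]
ft_force: [-1.0, 0.0, -1.7]
grip_width: 0.009
grip_force: 0.0
egg_cup [([0.505, -0.126, -0.0], 0.79)]
salt_shaker [([0.467, -0.196, 0.005], 0.64)]
spare_egg_cup [([0.404, -0.17, -0.002], 0.75)]
capsule []
drawer_front [([0.583, 0.015, 0.03], 0.67)]
-0.06 (np.float64(0.576846084911345), np.float64(0.6399838999107482))
0.01 (np.float64(0.580050949973411), np.float64(0.6203536554732859))
0.08 (np.float64(0.5829356869817749), np.float64(0.6399839048699274))
espresso_cup [([0.386, -0.477, 0.003], 0.85)]
spare_egg_cup [([0.402, -0.173, 0.002], 0.79), ([0.797, 0.003, 0.058], 0.33)]
```

View pics/w7.png

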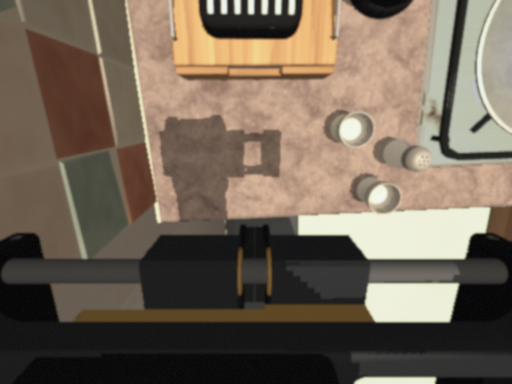

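The drawer front sits against the box at (255,70). The egg cup (351,128), shaker (405,154) and spare cup (380,195) are standing, and no capsule is loose.

```bash
python3 -c "
from bench import ctrl
print(ctrl.close_job())"
```

```text
the job is handed in; nothing more can be done
None
```

The job is handed in at about 40 s: the egg cup and salt shaker stand upright on the worktop, both loose capsules are in compartments 1 and 2, and the drawer is fully home with its catch passed.

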